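Clear the chest lid and put the piston away

ROBOT

A 7-joint arm with a two-finger parallel gripper is mounted at the origin on the work surface. World frame = base frame: x ahead of the robot, y to its left, z up, the work surface at z = 0. Lengths are in m, angles in degrees, forces in N, time in s.
With the tool pointing down it reaches from about 0.4 to 0.85 m from the base axis. Payload 10.4 kg.
Tool frame: the origin (TCP) lies at the very end of the fingers, on their centre line; the grasp point (between the pads) lies 19 mm behind it (ctrl.grasp_offset is the z of the grasp point in the tool frame, in m); z points along the fingers, y is the line along which they close (so a half turn about z gives the same grasp; the last joint's range is limited). The gripper opens to 87 mm and grips with 3 to 60 N. Pads are 19 mm wide; open, the fingers measure 117 mm over their backs; the gripper's body (75 mm by 190 mm) begins 51 mm behind the grasp point.
Start: joints at [71.242, 19.034, -3.707, 83.658, 1.238, 77.344, -5.071], TCP at [0.188, -0.596, 0.223] pointing down, gripper open.
Joint ranges: [-148.97, 148.97], [-28.65, 121.19], [-84.17, 76.75], [9.2, 138.47], [-72.65, 252.65], [3.7, 117.97], [-149.18, 149.18]. Speed limits (degrees/s): [127.2, 127.2, 159.86, 159.86, 180, 180, 180].

INTERFACE

Orientations are given as [roll, pitch, yaw] about the fixed x, y, z axes, in that order (R = Rz(yaw) Ry(pitch) Rx(roll)).
In Python, from rig import ctrl gives the robot as it stands.
- The arm moves only by the tool carry_out, never from a script. Its argument "steps" is a list of rows, each a list of 5 numbers: the finger opening in m, from 0 to 0.087, then the shift along the world's x, y, z in m, then the turn about the world's z in rad. In form: [[gripper, dx, dy, dz, roll], ...]. A call has 1 to 12 rows; each row is the pose to reach, as a shift and turn from the pose commanded when the call began; what a row does not reach only later rows make up. A row lasts 1/12 s, in which the tool goes at most 41.7 mm and 7.16 degrees, less where a joint would pass 70% of its speed; a pose out of reach is approached as far as the arm can. A call with a gripper value outside its range is refused whole. The fingers move at their own pace and stop on an object; "newtons" is the grip in N (left out, the last holds). Time passes only in rows, so rows that repeat a pose let the fingers close. It gives the time, the measured TCP pose, the force, the opening and the grip force at its end, in the units of the state.
- ctrl.get_state(): the state, without advancing time (a new reading comes with each control period).
- ctrl.get_image(name): name is "scene" or "top" or "wrist"; returns a dict with "color" (480x640x3 uint8, blue, green, red), "camera_matrix" (3x3 intrinsics, pixels), "k1" (the pictures are not rectified: a ray, as slopes to the right and down, at radius r is drawn at 1 + k1 r^2 times it, then the intrinsics apply), "T" (4x4, takes a point from camera to world coordinates); the wrist camera has in their place "tool_from_camera" (4x4, takes a point from camera to tool coordinates, whose origin is the TCP and whose axes are the flange's). Camera axes: x right, y down, z forward; pixel columns grow to the right and rows downward; lengths in m; the calibration is good to about 2 mm. A picture is of the moment at which its call begins: read the wrist's pose just before it. There is no depth.
- ctrl.job_done(): hands the job in; it is judged then, once.
The state is a dict: "clock": time; "joint_pos": joint angles; "qvel": joint speeds; "joint_efforts": joint torques, N m; "position": TCP position; "eef_rot": TCP orientation; "ft_force": force on the tool from outside, world axes, zero at the start; "ft_torque": the same for the moment, N m; "grip_width": finger opening in m; "finger_force": force on a finger pad.
Only numpy, scipy, OpenCV 4.12 (cv2) and the standard library are available. Lean on these libraries where they do the work, as an engineer would, in place of code of your own. Each camera call takes 0.05 s, during which the arm holds its last target. There are 200 camera calls.

TASK

A spray can has been left on the lid of the blue parts chest: stand it upright on the round black mat, then raise the lid until it stands open. Put the loose piston from the bench crown up into the compartment that has only a yellow pad in it, and close the lid, pressing it down until it is fully shut. Set things down rather than dropping them, never knock the can over, and leave the piston already in the chest, the tape, the spanner and the jar where they are.

Things in the scene. Friction and masses are not known exactly. Their poses are not given: they have to be found in the camera images.
- chest: Blue open-topped steel parts chest screwed to the bench: 180 mm deep (its x), 290 mm wide (its y), 75 mm high, walls and floor 5 mm. A divider across the middle (in the plane y = 0) makes two compartments, each 170 mm by about 137 mm, centres at chest y = +70 and -70 mm. Origin: centre of the underside; x points to the hinge side, away from the robot, z up.
- lid (a joint): Hinge of the grey lid (180 x 290 x 8 mm, 0.4 kg) on the far upper rim of the chest: axis along chest y at chest x = +90 mm, z = 75 mm. 0 is shut (lid top then 83 mm above the bench), grows as the near edge is lifted, about 1.57 is upright, stop at 1.75 rad. The hinge is stiff: the lid stays where it is left, and needs about 6 N at the bar to move.
- lid_bar (a point): Middle of the round steel bar handle on the lid's upper face: bar 10 mm thick and 100 mm long, along chest y, its axis 40 mm above the lid's upper face, 30 mm from the lid's near edge and 150 mm from the hinge axis (measured along the lid). A post at each end of the bar.
- can: Red spray can with a paper band, 52 mm diameter to 105 mm height, then a black cap of 44 mm diameter up to 135 mm; 0.2 to 0.42 kg. It starts upright on the closed lid. Origin: centre of its underside; z up along the can.
- mat: Round black rubber mat fixed on the bench, 120 mm diameter, 4 mm thick, where the can is to stand. Origin: centre of the underside.
- piston: Loose aluminium engine piston standing on the bench, 56 mm diameter, 50 mm high, with dark ring grooves near the top (crown) and dark pin holes in its side; about 0.25 kg. Origin: centre of its underside; z points to the crown.
- pad: Yellow pad, 120 (its x) x 100 (its y) x 4 mm, fixed on the floor of the empty compartment, whose middle it marks; hidden until the lid is opened. Origin: centre of its underside, 5 mm above the bench; axes parallel to the chest's.
- stored: An identical piston (56 mm diameter, 50 mm high) already standing in the other compartment. Origin: centre of its underside. Leave it alone.
- tape: Blue roll of tape lying flat, 90 mm diameter, 24 mm high. Origin: centre of its underside. Leave it alone.
- spanner: Steel spanner, about 180 mm long, lying flat on the bench; x runs along it. Leave it alone.
- jar: Brown glass jar with a steel cap, 60 mm diameter, 70 mm high. Origin: centre of its underside. Leave it alone.
Not all that is in view belongs to the job. Leave any red look-alike of the piston alone.

How it is judged (in metres and radians):
On the way, in this order (a step that is already met when the one before it is completed fails the run):
1. the can stands upright on the mat, released (horizontal distance between can and mat below 0.04 m and height (world z) of can below 0.012 m and angle between can's own z axis and vertical below 0.1 rad and contact force between the fingers and can below 0.1 N), for 0.2 s.
2. the lid stands open (joint above 1.35 rad) (value of joint lid above 1.35 rad), for 0.2 s.
3. the piston stands crown up in the compartment with the yellow pad, released (x of piston in the frame of pad between -0.06 and 0.06 m and y of piston in the frame of pad between -0.045 and 0.045 m and height (world z) of piston below 0.02 m and angle between piston's own z axis and vertical below 0.12 rad and contact force between the fingers and piston below 0.1 N), for 0.2 s.
4. the lid is fully shut (value of joint lid below 0.02 rad), for 0.2 s.
At the end, for the whole second after the job is handed in: Can upright (0.1 rad) on the mat, centres within 40 mm; piston crown up (0.12 rad) in the compartment with the yellow pad, its centre by the pad centre (within 60 mm along its x, 45 mm along its y); lid shut to within 0.02 rad; can and piston at rest (horizontal distance between can and mat below 0.04 m and height (world z) of can below 0.012 m and angle between can's own z axis and vertical below 0.1 rad and x of piston in the frame of pad between -0.06 and 0.06 m and y of piston in the frame of pad between -0.045 and 0.045 m and height (world z) of piston below 0.02 m and angle between piston's own z axis and vertical below 0.12 rad and value of joint lid below 0.02 rad and linear speed of each of can, piston below 0.02 m/s); the robot touches nothing.
It fails at once if the can tips by more than 0.7 rad (angle between can's own z axis and vertical above 0.7 rad).
It fails at once if the can or the piston is dropped (faster than 0.8 m/s while no finger touches it, a fall of about 35 mm) ((contact force between the fingers and can below 0.1 N and linear speed of can above 0.8 m/s) or (contact force between the fingers and piston below 0.1 N and linear speed of piston above 0.8 m/s)).
It fails at once if the stored piston, tape, spanner or jar is moved by more than 30 mm, or the stored piston or jar is tipped over (distance of any of stored, tape, spanner, jar from where it was at the start of the episode above 0.03 m or angle between any of stored, jar's own z axis and vertical above 0.7 rad).
It also fails if it takes over 72 s, if anything falls off the work surface, if the arm or the gripper's body presses on something with over 40 N, if the wrist force passes 120 N, or if a joint passes its speed limit or range.

## Working session

There is one attempt and no reset: what is moved stays moved. The work goes in short steps, Python scripts to look and compute and a tool call to move; the robot and the scene stay as the last step left them, time stands still between calls to the robot, and variables do not carry over. Pictures are saved under pics/ and viewed, at most 10 in all, crops included, and the job is handed in when it is done.

Besides the shell and the picture viewer there is one more tool, called after "Request:" in YAML: its name, and indented under it one key for each argument. carry_out: Moves the arm, as the interface text tells. Its arguments: {"type":"object","properties":{"steps":{"type":"array"},"newtons":{"type":"number"}},"required":["steps"]}

```bash
mkdir -p pics; ls; python3 - <<'E'
from rig import ctrl
import cv2,json
s=ctrl.get_state();print(s, ctrl.grasp_offset)
for n in("scene","top"):
    d=ctrl.get_image(n);cv2.imwrite(f"pics/{n}0.png",d["color"]);print(n,d["camera_matrix"],d["k1"],d["T"])
E
```

```text
pics
{'clock': 0.0, 'joint_pos': array([71.24191958, 19.07294607, -3.70698073, 83.7071155 ,  1.23709989,
       77.34300581, -5.0699535 ]), 'qvel': array([-0.10836337, -0.04194482, -0.05053309,  0.05072773, -0.05052486,
        0.01040139,  0.00762652]), 'joint_efforts': array([ 1.15421849e-04, -6.23252392e+01,  2.46778439e-02, -3.89896023e+01,
       -6.12400286e-02,  3.98808613e-02,  1.70457802e-04]), 'position': array([ 0.18743528, -0.5958167 ,  0.2217341 ]), 'eef_rot': array([-1.79916832e+02,  3.41990712e-03,  1.74649916e+01]), 'ft_force': array([ 0.02589044, -0.57077423,  0.57547438]), 'ft_torque': array([ 0.03061199, -0.06658708, -0.04626555]), 'finger_force': 0.0, 'grip_width': 0.08723343978723148} -0.0187
scene [[569.92969889   0.         324.89200324]
 [  0.         569.92969889 236.32539725]
 [  0.           0.           1.        ]] -0.08216046975581938 [[ 0.34452429  0.56713891 -0.74810191  1.56070667]
 [ 0.93876192 -0.2127085   0.27107406 -0.30102516]
 [-0.00539099 -0.79568119 -0.60569166  0.90778983]
 [ 0.          0.          0.          1.        ]]
top [[557.39635407   0.         307.1980081 ]
 [  0.         557.39635407 232.85376654]
 [  0.           0.           1.        ]] -0.00825768668872747 [[ 0.01241241 -0.99673196  0.07982058  0.46197934]
 [-0.99967619 -0.01059637  0.02313501  0.0456453 ]
 [-0.02221359 -0.08008189 -0.99654074  1.34792997]
 [ 0.          0.          0.          1.        ]]
```

View pics/scene0.png

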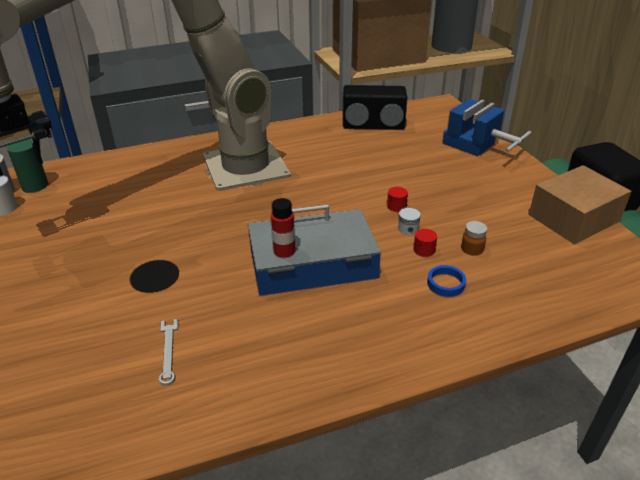

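View pics/top0.png

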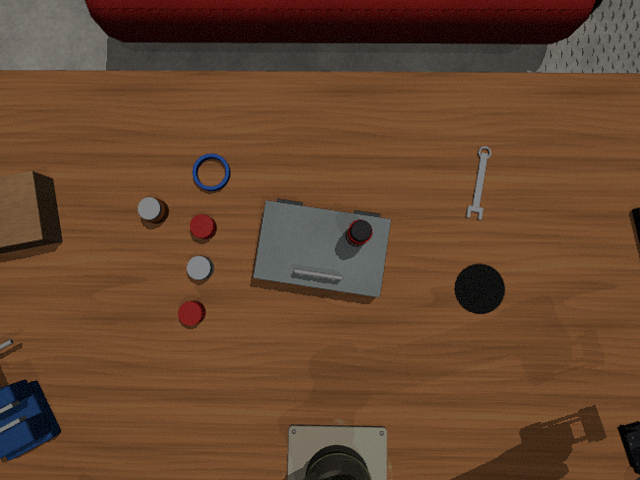

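The top view shows the lid with corners near (265,202), (391,219), (378,296), (254,280) and its bar at (317,275). The can cap is at (360,230), the mat at (480,289) and the silver piston at (199,268), between two red look-alikes at (203,227) and (191,313).

```bash
cat > h.py <<'E'
import cv2,numpy as np
def px2w(d,uv,z,T=None):
    T=d["T"] if T is None else T
    uv=np.array(uv,float).reshape(-1,1,2)
    r=cv2.undistortPoints(uv,d["camera_matrix"],np.array([d["k1"],0,0,0.]))[:,0]
    D=np.c_[r,np.ones(len(r))]@T[:3,:3].T; o=T[:3,3]
    return o+D*((z-o[2])/D[:,2])[:,None]
def w2px(d,P,T=None):
    Ti=np.linalg.inv(d["T"] if T is None else T)
    return cv2.projectPoints(np.array(P,float).reshape(-1,3),cv2.Rodrigues(Ti[:3,:3])[0],Ti[:3,3],d["camera_matrix"],np.array([d["k1"],0,0,0.]))[0][:,0]
def tool_T(s):
    from scipy.spatial.transform import Rotation as R
    T=np.eye(4);T[:3,:3]=R.from_euler('xyz',s["eef_rot"],degrees=True).as_matrix();T[:3,3]=s["position"];return T
E
python3 - <<'E'
from rig import ctrl
from h import *
d=ctrl.get_image("top");c=d["color"];np.set_printoptions(precision=4,suppress=True)
C=px2w(d,[(265,202),(391,219),(378,296),(254,280)],.083)
print(C[:,:2],C.mean(0),[np.linalg.norm(C[i]-C[i-1]) for i in range(4)])
for n,p,z in(("bar",(317,275),.123),("can",(360,229),.218),("mat",(480,289),.004),("piston",(199,268),.05),("redN",(191,313),.05),("redF",(203,227),.05),("jar",(150,208),.07),("tape",(211,173),.024)): print(n,px2w(d,[p],z)[0])
s=cv2.resize(c[180:330,150:520],None,fx=2,fy=2,interpolation=cv2.INTER_CUBIC)
cv2.imwrite("pics/top_c.png",s)
# mat
g=c.max(2);m=np.zeros_like(g);m[255:325,445:515]=(g[255:325,445:515]<35)*255
M=cv2.moments(m,True);u=(M['m10']/M['m00'],M['m01']/M['m00']);print("mat",u,M['m00'],px2w(d,[u],.004))
hsv=cv2.cvtColor(c,cv2.COLOR_BGR2HSV)
m=np.zeros_like(g);r=hsv[248:290,180:220];m[248:290,180:220]=((r[...,1]<60)&(r[...,2]>110))*255
M=cv2.moments(m,True);u=(M['m10']/M['m00'],M['m01']/M['m00']);print("pis",u,M['m00'],px2w(d,[u],.05))
E
```

```text
[[ 0.6332  0.1726]
 [ 0.5969 -0.1152]
 [ 0.4224 -0.0862]
 [ 0.4548  0.1943]] [0.5268 0.0414 0.083 ] [np.float64(0.17970556874092036), np.float64(0.2901276709080599), np.float64(0.1769341204589954), np.float64(0.2823231460797055)]
bar [0.4677 0.0515 0.123 ]
can [ 0.5615 -0.0353  0.218 ]
mat [ 0.4396 -0.3372  0.004 ]
piston [0.4809 0.3275 0.05  ]
redN [0.3764 0.3433 0.05  ]
redF [0.5771 0.3208 0.05  ]
jar [0.6184 0.4416 0.07  ]
tape [0.7105 0.3105 0.024 ]
mat (479.18390804597703, 288.60240334378267) 1914.0 [[ 0.4406 -0.3352  0.004 ]]
pis (198.04750593824227, 267.1900237529691) 421.0 [[0.4828 0.3298 0.05  ]]
```

View pics/top_c.png

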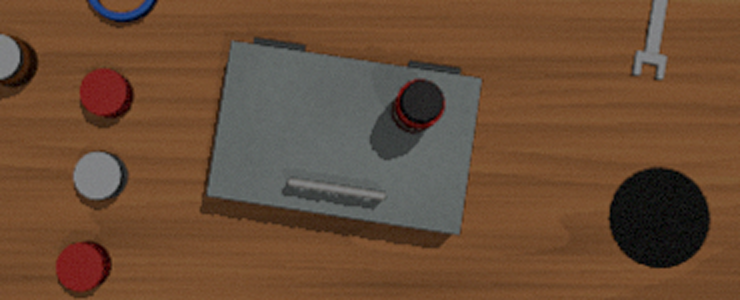

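The crop confirms the lid edges, with the cap at crop (421,101), the piston at (98,176) and the mat at (659,218). That gives the chest at about (0.527,0.042) with yaw -7°, the can at about (0.560,-0.036), the mat at (0.440,-0.336) and the piston at (0.482,0.329). The bar measured in the image matches where the chest geometry puts it.

Request:
carry_out:
  steps:
    - [0.087, 0, 0, 0.09, 0.12]
    - [0.087, 0.03, 0.04, 0.1, 0.24]
    - [0.087, 0.05, 0.07, 0.1, 0.36]
    - [0.087, 0.07, 0.1, 0.1, 0.48]
    - [0.087, 0.09, 0.135, 0.1, 0.6]
    - [0.087, 0.11, 0.17, 0.1, 0.72]
    - [0.087, 0.13, 0.2, 0.1, 0.84]
    - [0.087, 0.15, 0.23, 0.1, 0.96]
    - [0.087, 0.17, 0.26, 0.1, 1.08]
    - [0.087, 0.19, 0.29, 0.1, 1.14]
    - [0.087, 0.21, 0.32, 0.1, 1.14]
    - [0.087, 0.23, 0.35, 0.1, 1.14]

```text
clock: 1.15
position: [0.4181, -0.2445, 0.3226]
eef_rot: [180.0, 0.0, 82.8]
ft_force: [1.1, -0.4, 0.9]
grip_width: 0.0874
finger_force: 0.0
```

Request:
carry_out:
  steps:
    - [0.087, 0.02, 0.03, 0, 0]
    - [0.087, 0.04, 0.06, 0, 0]
    - [0.087, 0.06, 0.09, 0, 0]
    - [0.087, 0.08, 0.12, 0, 0]
    - [0.087, 0.1, 0.15, 0, 0]
    - [0.087, 0.12, 0.18, 0, 0]
    - [0.087, 0.142, 0.21, 0, 0]
    - [0.087, 0.142, 0.21, 0, 0]
    - [0.087, 0.142, 0.21, 0, 0]

```text
clock: 1.9
position: [0.56, -0.0337, 0.3219]
eef_rot: [-179.9, -0.1, 83.0]
ft_force: [0.3, -0.5, -0.6]
grip_width: 0.0869
finger_force: 0.0
```

```bash
python3 - <<'E'
from rig import ctrl
from h import *
np.set_printoptions(precision=4,suppress=True)
s=ctrl.get_state();d=ctrl.get_image("wrist");T=tool_T(s)@d["tool_from_camera"]
print(s["position"],s["eef_rot"],s["joint_pos"],d["tool_from_camera"])
for P in([.56,-.036,.218],[.4675,.0495,.123]):print(w2px(d,P,T))
cv2.imwrite("pics/w1.png",d["color"])
E
```

```text
[ 0.56   -0.0337  0.3219] [-179.9318   -0.0742   83.036 ] [ 32.6954  12.7732 -40.2592  82.3802   8.1319  87.8751 -14.1318] [[-0.0014 -0.9653 -0.261   0.0721]
 [ 1.     -0.0015 -0.0002  0.0003]
 [-0.0002 -0.261   0.9653 -0.1631]
 [ 0.      0.      0.      1.    ]]
[[318.3217 235.559 ]]
[[218.7726 141.8172]]
```

View pics/w1.png

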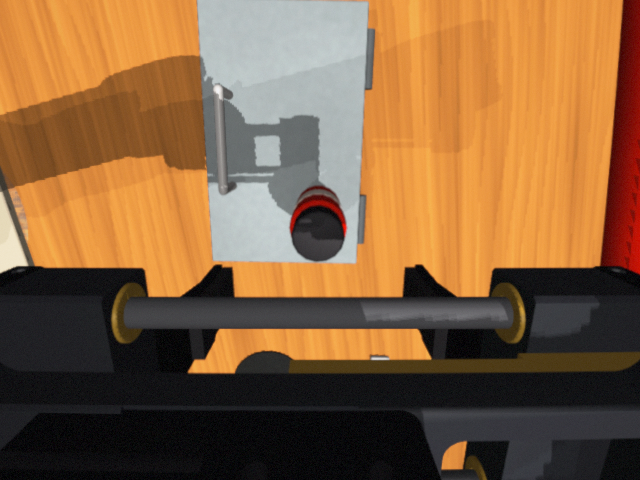

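The wrist view has the cap top centred near (318,233), against a prediction of (318,236). The bar's middle is at (220,138), against (219,142). The estimates hold to about 2 mm, so I can go down and grip.

Request:
carry_out:
  steps:
    - [0.087, 0, -0.002, -0.04, 0]
    - [0.087, 0, -0.002, -0.08, 0]
    - [0.087, 0, -0.002, -0.12, 0]
    - [0.087, 0, -0.002, -0.15, 0]
    - [0.087, 0, -0.002, -0.163, 0]
    - [0.087, 0, -0.002, -0.163, 0]
    - [0.03, 0, -0.002, -0.163, 0]
    - [0.03, 0, -0.002, -0.163, 0]
    - [0.03, 0, -0.002, -0.163, 0]
    - [0.03, 0, -0.002, -0.163, 0]
    - [0.03, 0, -0.002, -0.163, 0]
    - [0.03, 0, -0.002, -0.163, 0]
  newtons: 25

```text
clock: 2.95
position: [0.5599, -0.0382, 0.1602]
eef_rot: [179.9, 0.0, 82.8]
ft_force: [-0.7, -0.5, 0.2]
grip_width: 0.0551
finger_force: 0.0
```

Request:
carry_out:
  steps:
    - [0.03, 0, 0, 0, 0]
    - [0.03, 0, 0, 0, 0]
    - [0.03, 0, 0, 0, 0]
    - [0.03, 0, 0, 0.02, 0]
    - [0.03, 0, 0, 0.05, 0]

```text
clock: 3.37
position: [0.5574, -0.0384, 0.2068]
eef_rot: [-179.6, -0.0, 82.8]
ft_force: [0.3, 0.6, -3.9]
grip_width: 0.0511
finger_force: 25.0
```

Request:
carry_out:
  steps:
    - [0.03, -0.01, -0.025, 0.02, 0]
    - [0.03, -0.022, -0.055, 0.02, 0]
    - [0.03, -0.034, -0.085, 0.02, 0]
    - [0.03, -0.046, -0.115, 0.02, 0]
    - [0.03, -0.058, -0.145, 0.02, 0]
    - [0.03, -0.07, -0.175, 0.02, 0]
    - [0.03, -0.082, -0.205, 0.02, 0]
    - [0.03, -0.094, -0.235, 0.01, 0]
    - [0.03, -0.106, -0.265, -0.01, 0]
    - [0.03, -0.114, -0.285, -0.03, 0]
    - [0.03, -0.12, -0.298, -0.05, 0]
    - [0.03, -0.12, -0.298, -0.07, 0]

```text
clock: 4.37
position: [0.4367, -0.3399, 0.1376]
eef_rot: [-179.9, 0.0, 82.5]
ft_force: [0.0, -0.3, -3.8]
grip_width: 0.0517
finger_force: 25.0
```

Request:
carry_out:
  steps:
    - [0.03, 0, 0, -0.02, 0]
    - [0.03, 0, 0, -0.035, 0]
    - [0.03, 0, 0, -0.045, 0]
    - [0.03, 0, 0, -0.05, 0]
    - [0.03, 0, 0, -0.052, 0]
    - [0.03, 0, 0, -0.052, 0]
    - [0.03, 0, 0, -0.052, 0]

```text
clock: 4.95
position: [0.4401, -0.3364, 0.0884]
eef_rot: [179.9, 0.0, 82.8]
ft_force: [-0.7, -1.0, -2.7]
grip_width: 0.0513
finger_force: 25.0
```

Request:
carry_out:
  steps:
    - [0.03, 0, 0, -0.003, 0]
    - [0.03, 0, 0, -0.005, 0]
    - [0.03, 0, 0, -0.006, 0]
    - [0.03, 0, 0, -0.006, 0]
    - [0.03, 0, 0, -0.006, 0]

```text
clock: 5.37
position: [0.4395, -0.3362, 0.0816]
eef_rot: [180.0, -0.0, 82.8]
ft_force: [0.8, 0.2, -2.7]
grip_width: 0.0515
finger_force: 25.0
```

Request:
carry_out:
  steps:
    - [0.03, 0, 0, -0.001, 0]
    - [0.03, 0, 0, -0.002, 0]
    - [0.03, 0, 0, -0.002, 0]
    - [0.03, 0, 0, -0.002, 0]

```text
clock: 5.7
position: [0.4398, -0.3366, 0.081]
eef_rot: [180.0, 0.1, 82.8]
ft_force: [-4.2, 2.9, 9.4]
grip_width: 0.0514
finger_force: 25.0
```

Contact shows as an upward push, so I'll release and rise.

Request:
carry_out:
  steps:
    - [0.06, 0, 0, 0, 0]
    - [0.07, 0, 0, 0, 0]
    - [0.087, 0, 0, 0, 0]
    - [0.087, 0, 0, 0, 0]
    - [0.087, 0, 0, 0, 0]
    - [0.087, 0, 0, 0, 0]
    - [0.087, 0, 0, 0, 0]
    - [0.087, 0, 0, 0.03, 0]
    - [0.087, 0, 0, 0.07, 0]
    - [0.087, 0, 0, 0.11, 0]
    - [0.087, 0, 0, 0.15, 0]
    - [0.087, 0, 0, 0.19, 0]

```text
clock: 6.7
position: [0.4393, -0.3359, 0.2716]
eef_rot: [180.0, 0.0, 82.8]
ft_force: [0.5, -0.9, 0.4]
grip_width: 0.0867
finger_force: 0.0
```

Request:
carry_out:
  steps:
    - [0.06, 0.002, 0.03, 0, 0]
    - [0.06, 0.005, 0.07, 0, 0]
    - [0.06, 0.008, 0.11, 0, 0]
    - [0.06, 0.011, 0.15, 0, 0]
    - [0.06, 0.014, 0.19, 0, 0]
    - [0.06, 0.017, 0.23, 0, 0]
    - [0.06, 0.02, 0.27, 0, 0]
    - [0.06, 0.023, 0.31, 0, 0]
    - [0.06, 0.026, 0.35, 0, 0]
    - [0.06, 0.0285, 0.387, 0, 0]
    - [0.06, 0.0285, 0.387, -0.03, 0]
    - [0.06, 0.0285, 0.387, -0.07, 0]

```text
clock: 7.7
position: [0.47, 0.0538, 0.2016]
eef_rot: [179.6, -0.0, 83.1]
ft_force: [0.9, -1.5, -1.0]
grip_width: 0.0596
finger_force: 0.0
```

```bash
python3 - <<'E'
from rig import ctrl
from h import *
np.set_printoptions(precision=4,suppress=True)
s=ctrl.get_state();print(s["position"],s["joint_pos"])
d=ctrl.get_image("scene");t=ctrl.get_image("top")
a=np.hstack([d["color"][160:400,60:460],t["color"][160:400,160:560]]);cv2.imwrite("pics/c2.png",a)
E
```

```text
[0.47   0.0538 0.2016] [ 36.3358   3.5854 -49.3199 105.6719   2.9647  71.6288 -20.794 ]
```

View pics/c2.png

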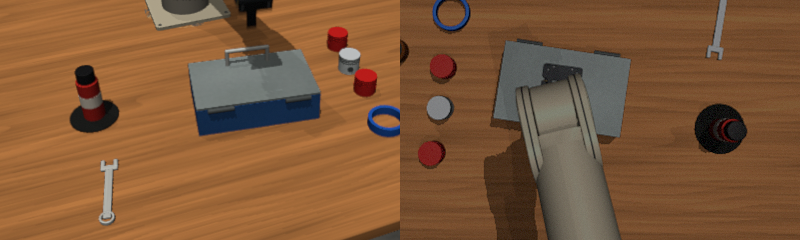

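The can stands upright on the mat (crop (90,105)) and the gripper is right above the bar. Next: down onto the bar, and close.

Request:
carry_out:
  steps:
    - [0.06, 0, -0.001, -0.04, 0]
    - [0.06, 0, -0.001, -0.075, 0]
    - [0.06, 0, -0.001, -0.097, 0]
    - [0.06, 0, -0.001, -0.097, 0]
    - [0.0, 0, -0.001, -0.097, 0]
    - [0.0, 0, -0.001, -0.097, 0]
    - [0.0, 0, -0.001, -0.097, 0]
    - [0.0, 0, -0.001, -0.097, 0]
    - [0.0, 0, -0.001, -0.097, 0]
    - [0.0, 0, -0.001, -0.097, 0]
    - [0.0, 0, -0.001, -0.097, 0]
    - [0.0, 0, -0.001, -0.097, 0]
  newtons: 20

```text
clock: 8.8
position: [0.4681, 0.0498, 0.1027]
eef_rot: [180.0, 0.0, 82.8]
ft_force: [0.4, -0.3, 0.0]
grip_width: 0.0149
finger_force: 0.0
```

```bash
python3 - <<'E'
from math import *
for i in range(1,14):
    t=radians(7.5*i);x=-.15*cos(t)+.048*sin(t)+.15;z=.15*sin(t)+.048*cos(t)-.048
    print(7.5*i,round(x*.9925,3),round(-x*.122,3),round(z,3))
E
```

```text
7.5 0.007 -0.001 0.019
15.0 0.017 -0.002 0.037
22.5 0.03 -0.004 0.054
30.0 0.044 -0.005 0.069
37.5 0.06 -0.007 0.081
45.0 0.077 -0.01 0.092
52.5 0.096 -0.012 0.1
60.0 0.116 -0.014 0.106
67.5 0.136 -0.017 0.109
75.0 0.156 -0.019 0.109
82.5 0.177 -0.022 0.107
90.0 0.197 -0.024 0.102
97.5 0.216 -0.026 0.094
```

Request:
carry_out:
  steps:
    - [0.0, 0, 0, 0, 0]
    - [0.0, 0, 0, 0, 0]
    - [0.0, 0, 0, 0, 0]

```text
clock: 9.05
position: [0.4693, 0.0496, 0.1029]
eef_rot: [179.8, -0.0, 82.8]
ft_force: [6.0, -1.2, -3.4]
grip_width: 0.0093
finger_force: 20.0
```

Request:
carry_out:
  steps:
    - [0.0, 0.003, 0, 0.01, 0]
    - [0.0, 0.007, -0.001, 0.019, 0]
    - [0.0, 0.012, -0.002, 0.028, 0]
    - [0.0, 0.017, -0.002, 0.037, 0]
    - [0.0, 0.023, -0.003, 0.046, 0]
    - [0.0, 0.03, -0.004, 0.054, 0]
    - [0.0, 0.037, -0.005, 0.062, 0]
    - [0.0, 0.044, -0.005, 0.069, 0]
    - [0.0, 0.052, -0.006, 0.075, 0]
    - [0.0, 0.06, -0.007, 0.081, 0]
    - [0.0, 0.068, -0.009, 0.087, 0]
    - [0.0, 0.077, -0.01, 0.092, 0]

```text
clock: 10.05
position: [0.5427, 0.0395, 0.195]
eef_rot: [-179.7, 0.1, 82.8]
ft_force: [-16.1, -2.1, 12.6]
grip_width: 0.0092
finger_force: 20.0
```

Request:
carry_out:
  steps:
    - [0.0, 0.01, -0.001, 0.004, 0]
    - [0.0, 0.019, -0.002, 0.008, 0]
    - [0.0, 0.029, -0.003, 0.011, 0]
    - [0.0, 0.039, -0.004, 0.014, 0]
    - [0.0, 0.049, -0.006, 0.016, 0]
    - [0.0, 0.059, -0.007, 0.017, 0]
    - [0.0, 0.069, -0.008, 0.017, 0]
    - [0.0, 0.079, -0.009, 0.017, 0]
    - [0.0, 0.09, -0.011, 0.016, 0]
    - [0.0, 0.1, -0.012, 0.015, 0]
    - [0.0, 0.11, -0.013, 0.013, 0]
    - [0.0, 0.12, -0.014, 0.01, 0]

```text
clock: 11.05
position: [0.6646, 0.0227, 0.2037]
eef_rot: [-179.8, 0.2, 82.6]
ft_force: [-5.6, -8.5, 0.8]
grip_width: 0.0089
finger_force: 20.1
```

Request:
carry_out:
  steps:
    - [0.0, 0.007, -0.001, -0.002, 0]
    - [0.0, 0.013, -0.002, -0.005, 0]
    - [0.0, 0.013, -0.002, -0.005, 0]
    - [0.0, 0.013, -0.002, -0.005, 0]
    - [0.0, 0.013, -0.002, -0.005, 0]

```text
clock: 11.47
position: [0.6782, 0.0209, 0.1983]
eef_rot: [-179.9, 0.2, 82.6]
ft_force: [1.9, -5.9, -3.7]
grip_width: 0.0086
finger_force: 20.2
```

Request:
carry_out:
  steps:
    - [0.035, 0, 0, 0, 0]
    - [0.035, 0, 0, 0, 0]
    - [0.035, 0, 0, 0, 0]
    - [0.035, 0, 0, 0, 0]
    - [0.035, 0, 0, 0, 0]
    - [0.035, 0, 0, 0.03, 0]
    - [0.035, 0, 0, 0.07, 0]
    - [0.035, 0, 0, 0.11, 0]
    - [0.035, 0, 0, 0.15, 0]
    - [0.035, -0.03, 0.01, 0.15, 0.1]
    - [0.035, -0.06, 0.03, 0.15, 0.22]
    - [0.035, -0.09, 0.05, 0.15, 0.34]

```text
clock: 12.47
position: [0.5875, 0.0745, 0.3501]
eef_rot: [179.9, -0.0, 102.5]
ft_force: [-0.8, 0.8, 1.3]
grip_width: 0.0347
finger_force: 0.0
```

Request:
carry_out:
  steps:
    - [0.087, -0.01, 0.03, 0, 0.12]
    - [0.087, -0.02, 0.06, 0, 0.24]
    - [0.087, -0.03, 0.09, 0, 0.36]
    - [0.087, -0.04, 0.12, 0, 0.48]
    - [0.087, -0.05, 0.15, 0, 0.6]
    - [0.087, -0.06, 0.18, 0, 0.72]
    - [0.087, -0.07, 0.21, 0, 0.84]
    - [0.087, -0.085, 0.24, 0, 0.96]
    - [0.087, -0.106, 0.258, -0.02, 1.08]
    - [0.087, -0.106, 0.258, -0.05, 1.2]
    - [0.087, -0.106, 0.258, -0.08, 1.23]
    - [0.087, -0.106, 0.258, -0.08, 1.23]

```text
clock: 13.47
position: [0.4804, 0.3304, 0.2647]
eef_rot: [-179.7, -0.3, 172.9]
ft_force: [-0.7, -0.7, -0.0]
grip_width: 0.0868
finger_force: 0.0
```

```bash
python3 - <<'E'
from rig import ctrl
from h import *
np.set_printoptions(precision=4,suppress=True)
s=ctrl.get_state();d=ctrl.get_image("wrist");T=tool_T(s)@d["tool_from_camera"]
print(s["position"],s["eef_rot"],s["joint_pos"]);print(w2px(d,[.482,.329,.05],T))
t=ctrl.get_image("top")
cv2.imwrite("pics/w3.png",np.hstack([d["color"][:400,150:550],t["color"][80:480,160:560]]))
np.savez("w3.npz",T=T)
E
```

```text
[0.4804 0.3304 0.2647] [-179.7287   -0.2561  172.8916] [ 10.6611  25.6943 -66.4648  83.7867  23.3894  86.0816  27.5   ]
[[317.3221 208.2656]]
```

View pics/w3.png

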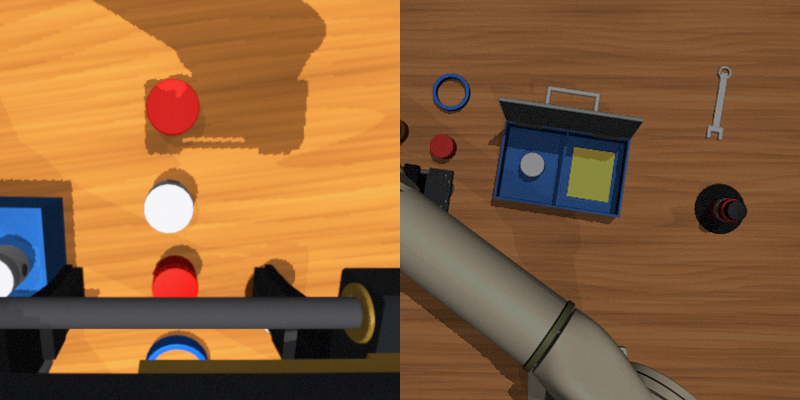

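The wrist view shows the silver piston at (318,207), within 1.5 px of the prediction, with a red look-alike on either side. The top view shows the lid standing open and the yellow pad at about px (351,255), in the right-hand compartment (chest y = -70). I'll go down and grip the piston.

Request:
carry_out:
  steps:
    - [0.087, 0.001, -0.001, -0.04, 0]
    - [0.087, 0.001, -0.001, -0.08, 0]
    - [0.087, 0.001, -0.001, -0.12, 0]
    - [0.087, 0.001, -0.001, -0.16, 0]
    - [0.087, 0.001, -0.001, -0.2, 0]
    - [0.087, 0.001, -0.001, -0.235, 0]
    - [0.087, 0.001, -0.001, -0.247, 0]
    - [0.087, 0.001, -0.001, -0.247, 0]
    - [0.04, 0.001, -0.001, -0.247, 0]
    - [0.04, 0.001, -0.001, -0.247, 0]
    - [0.04, 0.001, -0.001, -0.247, 0]
    - [0.04, 0.001, -0.001, -0.247, 0]
  newtons: 25

```text
clock: 14.57
position: [0.4841, 0.3314, 0.0245]
eef_rot: [179.9, 0.1, 172.7]
ft_force: [-0.3, 0.2, 0.3]
grip_width: 0.0679
finger_force: 0.0
```

Request:
carry_out:
  steps:
    - [0.04, 0, 0, 0, 0]
    - [0.04, 0, 0, 0, 0]
    - [0.04, 0, 0, 0, 0]
    - [0.04, 0, 0, 0, 0]

```text
clock: 14.9
position: [0.4835, 0.3308, 0.0233]
eef_rot: [180.0, 0.1, 172.7]
ft_force: [-0.4, -2.4, 6.3]
grip_width: 0.0557
finger_force: 25.0
```

```bash
python3 - <<'E'
from rig import ctrl
from h import *
np.set_printoptions(precision=4,suppress=True)
s=ctrl.get_state();print(s["position"],s["joint_pos"])
d=ctrl.get_image("top");h=cv2.cvtColor(d["color"],cv2.COLOR_BGR2HSV)
m=cv2.inRange(h,(22,120,60),(38,255,255));m[:200]=0;m[320:]=0;m[:,:310]=0;m[:,400:]=0
c=max(cv2.findContours(m,0,2)[0],key=cv2.contourArea);r=cv2.minAreaRect(c)
P=px2w(d,cv2.boxPoints(r),.009);print(r,P,P.mean(0))
E
```

```text
[0.4835 0.3308 0.0233] [  5.0148  38.2731 -57.1187  99.0056  35.7966  62.916   19.0456]
((350.2705993652344, 254.04031372070312), (41.03672409057617, 49.70704650878906), 8.47114372253418) [[ 0.4671  0.0297  0.009 ]
 [ 0.5854  0.0132  0.009 ]
 [ 0.5718 -0.0845  0.009 ]
 [ 0.4538 -0.0673  0.009 ]] [ 0.5195 -0.0272  0.009 ]
```

The pad centre measures (0.5195,-0.0272), which matches the chest geometry. The piston is gripped, so lift and carry it over.

Request:
carry_out:
  steps:
    - [0.04, 0, 0, 0.02, 0]
    - [0.04, 0, 0, 0.06, 0]
    - [0.04, 0, 0, 0.1, 0]
    - [0.04, 0, 0, 0.14, 0]
    - [0.04, 0.002, -0.03, 0.15, 0]
    - [0.04, 0.005, -0.065, 0.15, 0]
    - [0.04, 0.008, -0.1, 0.15, 0]
    - [0.04, 0.011, -0.135, 0.15, 0]
    - [0.04, 0.014, -0.17, 0.15, 0]
    - [0.04, 0.017, -0.205, 0.15, 0]
    - [0.04, 0.02, -0.24, 0.15, 0]
    - [0.04, 0.022, -0.275, 0.15, 0]

```text
clock: 15.95
position: [0.5047, 0.054, 0.1724]
eef_rot: [-180.0, -0.0, 172.7]
ft_force: [1.0, -0.8, -1.7]
grip_width: 0.0554
finger_force: 25.0
```

Request:
carry_out:
  steps:
    - [0.04, 0.003, -0.03, 0, 0]
    - [0.04, 0.005, -0.06, 0, 0]
    - [0.04, 0.007, -0.083, 0, 0]
    - [0.04, 0.007, -0.083, 0, 0]
    - [0.04, 0.007, -0.083, 0, 0]

```text
clock: 16.37
position: [0.5118, -0.0285, 0.1723]
eef_rot: [180.0, -0.0, 172.6]
ft_force: [-0.0, 0.6, -1.9]
grip_width: 0.0557
finger_force: 25.0
```

```bash
python3 - <<'E'
from rig import ctrl
from h import *
np.set_printoptions(precision=4,suppress=True)
s=ctrl.get_state();print(s["position"],s["joint_pos"],s["ft_force"])
t=ctrl.get_image("top");d=ctrl.get_image("scene")
cv2.imwrite("pics/c4.png",np.hstack([d["color"][160:400,160:560],t["color"][160:400,160:560]]))
E
```

```text
[ 0.5118 -0.0285  0.1723] [ 56.7989  18.4607 -67.6494 101.7838  17.9266  71.8786  67.045 ] [-0.0376  0.6014 -1.87  ]
```

View pics/c4.png

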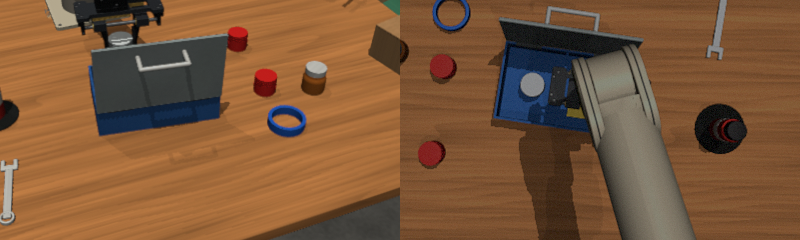

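The piston is held over the pad compartment, clear of the lid. Lower it.

Request:
carry_out:
  steps:
    - [0.04, 0, 0, -0.035, 0]
    - [0.04, 0, 0, -0.07, 0]
    - [0.04, 0, 0, -0.1, 0]
    - [0.04, 0, 0, -0.12, 0]
    - [0.04, 0, 0, -0.132, 0]
    - [0.04, 0, 0, -0.136, 0]
    - [0.04, 0, 0, -0.136, 0]
    - [0.04, 0, 0, -0.136, 0]

```text
clock: 17.13
position: [0.5129, -0.0266, 0.0378]
eef_rot: [180.0, 0.1, 172.8]
ft_force: [-0.5, 0.2, -2.2]
grip_width: 0.0557
finger_force: 25.0
```

Request:
carry_out:
  steps:
    - [0.04, 0, 0, -0.002, 0]
    - [0.04, 0, 0, -0.004, 0]
    - [0.04, 0, 0, -0.005, 0]
    - [0.04, 0, 0, -0.005, 0]

```text
clock: 17.47
position: [0.5126, -0.0274, 0.0323]
eef_rot: [-180.0, 0.1, 172.7]
ft_force: [-2.0, -0.1, 2.9]
grip_width: 0.0555
finger_force: 25.0
```

Request:
carry_out:
  steps:
    - [0.06, 0, 0, 0, 0]
    - [0.066, 0, 0, 0, 0]
    - [0.072, 0, 0, 0, 0]
    - [0.072, 0, 0, 0, 0]
    - [0.072, 0, 0, 0, 0]
    - [0.072, 0, 0, 0, 0]
    - [0.072, 0, 0, 0.03, 0]
    - [0.072, 0, 0, 0.07, 0]
    - [0.072, 0, 0, 0.11, 0]
    - [0.072, 0, 0, 0.15, 0]
    - [0.072, 0, 0, 0.19, 0]
    - [0.072, 0, 0, 0.23, 0]

```text
clock: 18.47
position: [0.5117, -0.0269, 0.2636]
eef_rot: [-180.0, 0.0, 172.8]
ft_force: [1.8, -0.6, 0.1]
grip_width: 0.072
finger_force: 0.0
```

```bash
python3 - <<'E'
from rig import ctrl
from h import *
np.set_printoptions(precision=4,suppress=True)
s=ctrl.get_state();d=ctrl.get_image("wrist");T=tool_T(s)@d["tool_from_camera"]
print(s["position"],s["joint_pos"],w2px(d,[.5126,-.0274,.059],T))
cv2.imwrite("pics/w5.png",d["color"])
E
```

```text
[ 0.5117 -0.0269  0.2636] [ 60.364   13.6527 -70.6813  94.2508  13.0348  81.3786  70.9866] [[317.0866 208.5065]]
```

View pics/w5.png

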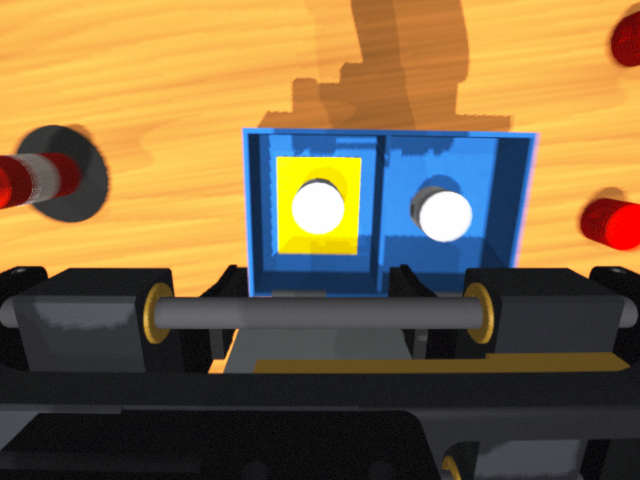

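The piston stands on the pad at (318,208), exactly as predicted; the stored piston and the can look undisturbed. Back over the bar.

Request:
carry_out:
  steps:
    - [0.03, 0, 0, 0.04, -0.12]
    - [0.03, 0, 0, 0.08, -0.24]
    - [0.03, 0, 0, 0.085, -0.36]
    - [0.03, 0.01, 0.003, 0.085, -0.48]
    - [0.03, 0.03, 0.009, 0.085, -0.6]
    - [0.03, 0.05, 0.015, 0.085, -0.72]
    - [0.03, 0.07, 0.021, 0.085, -0.84]
    - [0.03, 0.09, 0.027, 0.085, -0.96]
    - [0.03, 0.11, 0.033, 0.085, -1.08]
    - [0.03, 0.13, 0.039, 0.085, -1.2]
    - [0.03, 0.15, 0.044, 0.085, -1.32]
    - [0.03, 0.166, 0.048, 0.085, -1.44]

```text
clock: 19.52
position: [0.6792, 0.0215, 0.3456]
eef_rot: [-179.9, -0.0, 89.9]
ft_force: [-0.7, 0.4, 0.4]
grip_width: 0.0304
finger_force: 0.0
```

Request:
carry_out:
  steps:
    - [0.03, 0, 0, 0, -0.12]
    - [0.03, 0, 0, 0, -0.13]
    - [0.03, 0, 0, 0, -0.13]
    - [0.03, 0, 0, 0, -0.13]
    - [0.03, 0, 0, 0, -0.13]

```text
clock: 19.93
position: [0.6778, 0.0204, 0.3469]
eef_rot: [180.0, 0.0, 82.9]
ft_force: [-1.2, 0.2, 0.0]
grip_width: 0.03
finger_force: 0.0
```

```bash
python3 - <<'E'
from rig import ctrl
from h import *
np.set_printoptions(precision=4,suppress=True)
s=ctrl.get_state();d=ctrl.get_image("wrist");T=tool_T(s)@d["tool_from_camera"]
print(s["position"],s["eef_rot"],s["joint_pos"],w2px(d,[[.6782,.0209,.217],[.6721,-.0287,.217],[.6843,.0705,.217]],T))
cv2.imwrite("pics/w6.png",d["color"])
E
```

```text
[0.6778 0.0204 0.3469] [179.9712   0.0156  82.9202] [ 22.8419  31.7205 -49.2898  59.2957  23.7601  97.9984 -25.396 ] [[318.114  224.4099]
 [318.2566 277.1507]
 [317.9586 166.9268]]
```

View pics/w6.png

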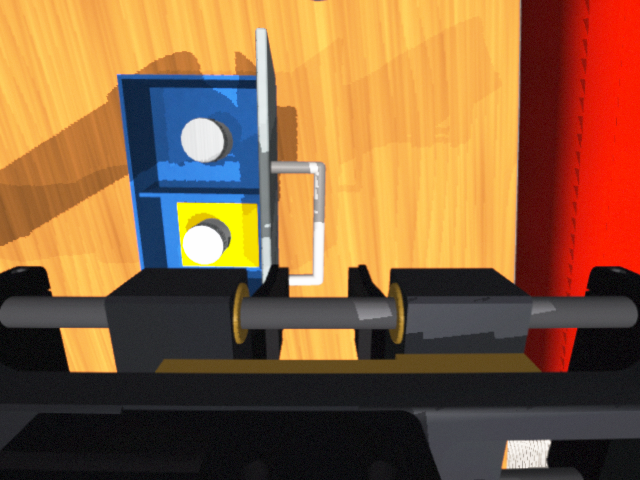

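The bar runs from (319,166) to (319,280), right where it was left and centred under the fingers. Down and grip.

Request:
carry_out:
  steps:
    - [0.03, 0, 0, -0.04, 0]
    - [0.03, 0, 0, -0.08, 0]
    - [0.03, 0, 0, -0.12, 0]
    - [0.03, 0, 0, -0.148, 0]
    - [0.03, 0, 0, -0.148, 0]
    - [0.0, 0, 0, -0.148, 0]
    - [0.0, 0, 0, -0.148, 0]
    - [0.0, 0, 0, -0.148, 0]
    - [0.0, 0, 0, -0.148, 0]
    - [0.0, 0, 0, -0.148, 0]
    - [0.0, 0, 0, -0.148, 0]
    - [0.0, 0, 0, -0.148, 0]
  newtons: 20

```text
clock: 20.98
position: [0.6789, 0.0212, 0.2008]
eef_rot: [179.8, -0.0, 82.8]
ft_force: [-1.5, -0.6, 6.5]
grip_width: 0.009
finger_force: 20.0
```

Request:
carry_out:
  steps:
    - [0.0, -0.013, 0.001, 0.004, 0]
    - [0.0, -0.023, 0.003, 0.007, 0]
    - [0.0, -0.033, 0.004, 0.01, 0]
    - [0.0, -0.044, 0.005, 0.011, 0]
    - [0.0, -0.054, 0.007, 0.012, 0]
    - [0.0, -0.064, 0.008, 0.012, 0]
    - [0.0, -0.074, 0.009, 0.012, 0]
    - [0.0, -0.084, 0.01, 0.011, 0]
    - [0.0, -0.094, 0.012, 0.009, 0]
    - [0.0, -0.104, 0.013, 0.006, 0]
    - [0.0, -0.114, 0.014, 0.003, 0]
    - [0.0, -0.133, 0.016, -0.005, 0]

```text
clock: 21.98
position: [0.5475, 0.039, 0.1959]
eef_rot: [179.6, -0.2, 82.9]
ft_force: [5.3, 8.7, 0.7]
grip_width: 0.0096
finger_force: 20.0
```

Request:
carry_out:
  steps:
    - [0.0, -0.009, 0.001, -0.005, 0]
    - [0.0, -0.017, 0.003, -0.011, 0]
    - [0.0, -0.025, 0.004, -0.017, 0]
    - [0.0, -0.033, 0.005, -0.023, 0]
    - [0.0, -0.04, 0.006, -0.03, 0]
    - [0.0, -0.047, 0.006, -0.038, 0]
    - [0.0, -0.054, 0.007, -0.046, 0]
    - [0.0, -0.06, 0.008, -0.055, 0]
    - [0.0, -0.065, 0.008, -0.064, 0]
    - [0.0, -0.07, 0.009, -0.073, 0]
    - [0.0, -0.074, 0.01, -0.082, 0]
    - [0.0, -0.076, 0.01, -0.088, 0]

```text
clock: 22.98
position: [0.4704, 0.0488, 0.1065]
eef_rot: [179.8, -0.1, 82.9]
ft_force: [2.0, 7.3, 2.2]
grip_width: 0.009
finger_force: 20.1
```

Request:
carry_out:
  steps:
    - [0.0, -0.001, 0, -0.003, 0]
    - [0.0, -0.001, 0, -0.005, 0]
    - [0.0, -0.001, 0, -0.006, 0]
    - [0.0, -0.001, 0, -0.006, 0]
    - [0.0, -0.001, 0, -0.006, 0]

```text
clock: 23.4
position: [0.4693, 0.0488, 0.1018]
eef_rot: [179.8, -0.1, 82.9]
ft_force: [-6.1, 4.2, 17.3]
grip_width: 0.0089
finger_force: 20.0
```

Force is 17 N and the height is 1 mm below the shut grasp. To be sure it's shut, I'll release and press on top of the bar with closed fingers; the bar top should then be at z = 0.128.

Request:
carry_out:
  steps:
    - [0.04, 0, 0, 0.004, 0]
    - [0.04, 0, 0, 0.004, 0]
    - [0.04, 0, 0, 0.004, 0]
    - [0.04, 0, 0, 0.004, 0]
    - [0.04, 0, 0, 0.04, 0]
    - [0.0, 0, 0, 0.06, 0]
    - [0.0, 0, 0, 0.06, 0]
    - [0.0, 0, 0, 0.06, 0]
    - [0.0, 0, 0, 0.06, 0]
    - [0.0, 0, 0, 0.06, 0]
    - [0.0, 0, 0, 0.045, 0]
    - [0.0, 0, 0, 0.034, 0]

```text
clock: 24.4
position: [0.4676, 0.0466, 0.1322]
eef_rot: [-180.0, 0.0, 82.8]
ft_force: [-0.2, 0.8, -0.6]
grip_width: 0.0032
finger_force: 0.0
```

Request:
carry_out:
  steps:
    - [0.0, 0, 0, -0.002, 0]
    - [0.0, 0, 0, -0.004, 0]
    - [0.0, 0, 0, -0.006, 0]
    - [0.0, 0, 0, -0.006, 0]

```text
clock: 24.73
position: [0.4676, 0.0469, 0.1282]
eef_rot: [-179.9, 0.0, 82.8]
ft_force: [-8.7, -1.3, 10.1]
grip_width: 0.0005
finger_force: 5.0
```

Request:
carry_out:
  steps:
    - [0.0, 0, 0, -0.001, 0]
    - [0.0, 0, 0, -0.002, 0]
    - [0.0, 0, 0, -0.003, 0]
    - [0.0, 0, 0, -0.004, 0]
    - [0.0, 0, 0, -0.004, 0]

```text
clock: 25.15
position: [0.4679, 0.047, 0.1274]
eef_rot: [-179.9, 0.2, 82.8]
ft_force: [-27.3, -3.6, 58.6]
grip_width: 0.0004
finger_force: 29.8
```

It pushed back with 58 N and the bar stayed put at z≈0.128, so the lid is fully shut. Retreat and check.

Request:
carry_out:
  steps:
    - [0.0, 0, 0, 0.01, 0]
    - [0.0, 0, 0, 0.04, 0]
    - [0.0, 0, 0, 0.08, 0]
    - [0.0, 0, 0, 0.12, 0]
    - [0.0, 0, 0, 0.16, 0]
    - [0.0, -0.02, 0, 0.18, 0]
    - [0.0, -0.02, 0, 0.18, 0]
    - [0.0, -0.02, 0, 0.18, 0]
    - [0.0, -0.02, 0, 0.18, 0]

```text
clock: 25.9
position: [0.448, 0.0465, 0.303]
eef_rot: [-180.0, 0.0, 82.7]
ft_force: [0.3, -0.2, -0.5]
grip_width: 0.0007
finger_force: 0.0
```

```bash
python3 - <<'E'
from rig import ctrl
from h import *
d=ctrl.get_image("scene");cv2.imwrite("pics/s7.png",d["color"][150:400,100:500])
E
```

```text
(no output)
```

View pics/s7.png

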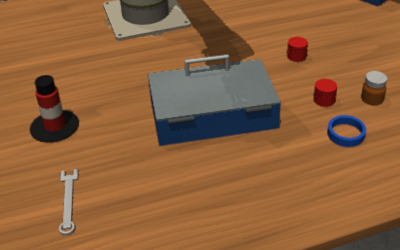

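The lid is shut (crop (215,90)), the can is upright on the mat (48,105), and the tape, spanner and jar are where they were. Handing in.

```bash
python3 -c "
from rig import ctrl
print(ctrl.job_done())"
```

```text
the job is handed in; nothing more can be done
None
```

The job is handed in at about 26 s of the 72 s allowed: the can is upright on the mat, the piston is crown up on the yellow pad and the lid is pressed fully shut; the hand-in returned no verdict.

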